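# Open the screw press by one turn of its hand wheel

### The job

Open the small screw press by exactly one turn: with the gripper closed, put the fingertips behind the upright handle on the hand wheel and push it anticlockwise (seen from above) once all the way round, until the handle stands where it began, then take the hand away. Do not grip the handle, and leave the jar, the vial and the rubber stamp beside the press where they are.

Things in the scene. Friction and masses are not known exactly. Their poses are not given: they have to be found in the camera images.
- wheel_centre (a point): Centre of the hand wheel, on its upright axis, level with the middle of the rim (135 mm above the table; does not move). The wheel lies level on top of the press: a steel rim of 12 mm round bar, 130 mm in diameter along the bar's middle, three thin spokes, and a hub 34 mm across whose top is 16 mm above this point.
- crank_handle: The one upright black plastic handle on the wheel's rim: a round stub 20 mm in diameter and 60 mm tall, 65 mm from the wheel's axis; it also spins freely on its own pin. Origin on its centre line, half-way up, 36 mm above the middle of the rim, 171 mm above the table (foot 141 mm, top 201 mm). z up; x and y mean nothing, as it spins. Nothing else on its circle stands above its foot.
- press_wheel (a joint): Angle of the hand wheel in rad, growing anticlockwise seen from above; 2 pi is one turn. It starts somewhere between -1.5 and 1.5 and stops lie at -3 and 14. It turns with a little friction, about 1 to 2 N of push at the handle, and stays where it is left. Each turn anticlockwise raises the press's plate 6 mm.
- jar: Loose white plastic cream jar with a lid, 45 mm in diameter and 36 mm tall, standing beside the press. Origin at the middle of its underside, z up.
- vial: Loose small glass vial, 24 mm in diameter and 44 mm tall, standing on the other side of the press. Origin at the middle of its underside, z up.
- stamp: Loose wooden rubber-stamp block with a red pad on its top, 52 x 56 x 27 mm, lying behind the press. Origin at the middle of its underside, z up.
- press: The screw press, fixed to the table: a grey base 170 x 200 mm, two steel columns and a grey bridge, all below the wheel's rim, with a black note pad on its base. Origin at the middle of its underside, z up; the columns stand at its +y and -y sides.

How it is judged (in metres and radians):
On the way:
1. the fingers push the handle to the far side of its circle, half a turn on anticlockwise (distance of crank_handle from where it was at the start of the episode above 0.1 m and value of joint press_wheel above 0.8 rad and contact force between the fingers and crank_handle above 0.2 N), for 0.05 s.
At the end, for the whole second after the job is handed in: The wheel stands still, turned anticlockwise by one turn from its start: the handle is within 15 mm (13 degrees) of where it began, and not after no turn or two turns. Jar, vial and stamp are within 15 mm of where they stood (distance of each of crank_handle, jar, vial, stamp from where it was at the start of the episode below 0.015 m and value of joint press_wheel between 3.5 and 9.1 rad and velocity of joint press_wheel between -0.05 and 0.05 rad/s); the robot touches nothing.
It fails at once if the handle is taken between the fingers (horizontal distance between the grasp point and crank_handle below 0.009 m and z of the grasp point in the frame of crank_handle below 0.045 m).
It fails at once if the wheel is turned far past one turn (value of joint press_wheel above 11 rad).
It fails at once if the jar, the vial or the stamp is lifted or shifted (distance of any of jar, vial, stamp from where it was at the start of the episode above 0.015 m).
It also fails if it takes over 45 s, if anything falls off the work surface, if the arm or the gripper's body presses on something with over 40 N, if the wrist force passes 120 N, or if a joint passes its speed limit or range.

### The arm

A 6-joint arm with a two-finger parallel gripper is mounted at the origin on a cart in front of the work surface, level with it; the furniture and walls round the work are solid. World frame = base frame: x ahead of the robot, y to its left, z up, the work surface at z = 0. Lengths are in m, angles in degrees, forces in N, time in s.
With the tool pointing down it reaches from about 0.3 to 0.75 m from the base axis. Payload 8.5 kg.
Tool frame: the origin (TCP) lies on the centre line of the jaws, within the pads' length; the fingertips stand 19 mm ahead of it and the grasp point (between the pads) is the TCP; z points along the fingers, x is the direction in which the jaws open and shut, and the axes are right-handed (so a half turn about z gives the same grasp; the last joint's range is limited). The gripper opens to 85 mm and grips with 20 to 120 N. Pads are 22 mm wide; open, the fingers measure 114 mm over their backs; the gripper's body (76 mm by 85 mm) begins 54 mm behind the grasp point. The pads swing forward as they close: fully open they stand 13 mm farther back than shut.
Start: joints at [-85.216, 21.807, 74.336, -0, 83.858, -12.336], TCP at [0.162, -0.526, 0.25] pointing down, gripper open.
Joint ranges: [-178.18, 178.18], [-50.72, 133.34], [12.68, 142.11], [-81.47, 261.47], [9.98, 163.14], [-165.26, 165.26]. Speed limits (degrees/s): [136.94, 136.94, 180, 180, 180, 180].

### API

Orientations are given as a 3x3 rotation matrix whose columns are the frame's x, y, z axes.
In Python, from rig import env, cams, order gives the robot as it stands.
- The arm moves only by the tool step_arm, never from a script. Its argument "steps" is a list of rows, each an object with "xyz": the shift along the tool's x, y, z normalised to -1 to 1, where 1 is 0.04 m, a list of three; "turn": the turn, a rotation vector about the tool's x, y, z normalised to -1 to 1, where 1 is 0.08 rad, a list of three; "gripper": the gripper command: -1 is shut, 1 is fully open, values between are in proportion. A call has 1 to 20 rows; each row shifts and turns the commanded pose from where the row before left it, along the tool's axes as they then stand; what a row does not reach is not made up. A row lasts 1/12 s, in which the tool goes at most 41.7 mm and 7.16 degrees, less where a joint would pass 70% of its speed; a pose out of reach is approached as far as the arm can. A call with a number of a shift or a turn outside -1 to 1 is refused whole. A call with a gripper value outside its range is refused whole. The fingers move at their own pace and stop on an object; "squeeze" is the grip in N (left out, the last holds). Time passes only in rows, so rows that do not move let the fingers close. It gives the time, the measured TCP pose, the force and the opening at its end, in the units of the state.
- env.observe(): the state, without advancing time (a new reading comes with each control period).
- cams.get_image(name): name is "scene" or "top" or "wrist"; returns (picture, depth): 480x640x3 uint8, red, green, blue; 480x640 float32, m along the optical axis (not along the pixel's ray), 0 where there is no reading.
- cams.camera_info(name): a dict with "fx", "fy", "cx", "cy" (pixels), "k1" (the pictures are not rectified: a ray, as slopes to the right and down, at radius r is drawn at 1 + k1 r^2 times it, then the intrinsics apply), "extrinsics" (4x4, takes a point from camera to world coordinates). Camera axes: x right, y down, z forward; pixel columns grow to the right and rows downward; lengths in m; the calibration is good to about 2 mm. A picture is of the moment at which its call begins: read the wrist's pose just before it. camera_info takes no time and is no camera call; for the wrist camera it gives the pose at the moment of the call.
- order.close_job(): hands the job in, once; it reports no verdict.
The state is a dict: "time_s": time; "q": joint angles; "qvel": joint speeds; "joint_efforts": joint torques, N m; "position": TCP position; "tool_rot": TCP orientation; "ft_force": force on the tool from outside, world axes, zero at the start; "wrist_torque": the same for the moment, N m; "grip_width": finger opening in m.
Only numpy, scipy, OpenCV 4.12 (cv2) and the standard library are available. Lean on these libraries where they do the work, as an engineer would, in place of code of your own. Each camera call takes 0.05 s, during which the arm holds its last target. There are 200 camera calls.

## Working session

There is one attempt and no reset: what is moved stays moved. The work goes in short steps, Python scripts to look and compute and a tool call to move; the robot and the scene stay as the last step left them, time stands still between calls to the robot, and variables do not carry over. Pictures are saved under pics/ and viewed, about 8 in all and at most 12, crops included, and the job is handed in when it is done.

Besides the shell and the picture viewer there is one more tool, called after ">>>" as a command line: name --argument value ..., lists and objects as JSON in quotes. step_arm: Moves the arm, as the interface text tells. Scaled input: -1 to 1 covers 0.04 m each way for a shift and 0.08 rad each way for a turn. Its arguments: {"type":"object","properties":{"steps":{"type":"array"},"squeeze":{"type":"number"}},"required":["steps"]}

```bash
mkdir -p pics; ls; python3 - <<'E'
from rig import env,cams,order
import cv2,numpy as np
s=env.observe();print(s)
for n in("scene","top"):
    p,d=cams.get_image(n);cv2.imwrite(f"pics/{n}0.png",p[:,:,::-1]);np.save(f"pics/{n}0.npy",d)
    print(n,cams.camera_info(n))
E
```

```text
pics
{'time_s': 0.0, 'q': array([-8.52162097e+01,  2.18412778e+01,  7.43856081e+01, -1.86830807e-03,
        8.38571515e+01, -1.23368380e+01]), 'qvel': array([ 0.01787659, -0.04745063, -0.0285428 , -0.07296206,  0.07827121,
        0.0383179 ]), 'joint_efforts': array([-4.24883310e-04, -4.48464203e+01, -2.31278890e+01, -2.48967381e-04,
        4.74005923e-03,  1.50865321e-05]), 'position': array([ 0.16186905, -0.52536031,  0.24970403]), 'tool_rot': array([[ 2.94387669e-01, -9.55686076e-01, -1.54627282e-04],
       [-9.55685004e-01, -2.94387574e-01,  1.45891716e-03],
       [-1.43978717e-03, -2.81712247e-04, -9.99998924e-01]]), 'ft_force': array([-0.62397615,  1.32651153, -0.71406032]), 'wrist_torque': array([-0.02601868,  0.01288619, -0.05293737]), 'grip_width': 0.08536327128829603}
scene {'fx': 462.63529419080044, 'fy': 462.63529419080044, 'cx': 317.8510277361707, 'cy': 238.33205402634442, 'k1': 0.0015419456136286861, 'extrinsics': array([[-0.45252571, -0.36454996,  0.81383279, -0.1489711 ],
       [-0.89166239,  0.1720842 , -0.41871854,  0.4499785 ],
       [ 0.01259606, -0.91514499, -0.40292801,  0.52629489],
       [ 0.        ,  0.        ,  0.        ,  1.        ]])}
top {'fx': 513.1818640082554, 'fy': 513.1818640082554, 'cx': 319.3357550887013, 'cy': 233.26313749986647, 'k1': -0.14218366605637434, 'extrinsics': array([[-0.02933172, -0.99827147,  0.05092853,  0.55458423],
       [-0.9992036 ,  0.03066181,  0.0255347 ,  0.04584468],
       [-0.02705213, -0.050139  , -0.99837581,  1.21877062],
       [ 0.        ,  0.        ,  0.        ,  1.        ]])}
```

View pics/top0.png

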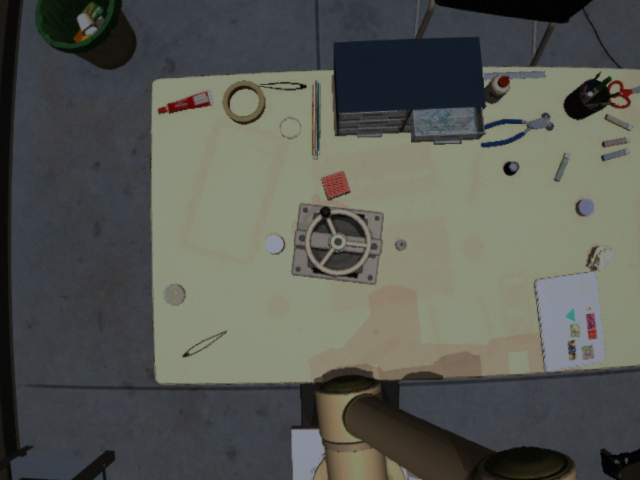

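View pics/scene0.png

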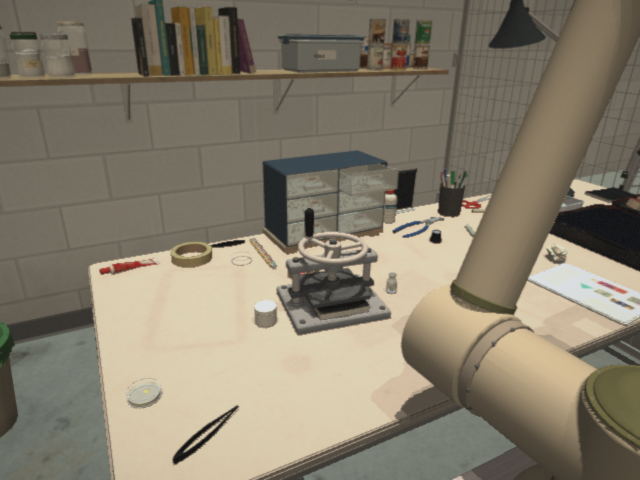

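Top view: the wheel's hub is at about (338,242) and the black handle at (325,212), far and slightly left. The jar is at (275,243), the vial at (400,244) and the stamp at (336,185).

```bash
cat > h.py <<'E'
import numpy as np,cv2
from rig import env,cams,order
def ray(n,uv,z,ci=None):
    c=ci or cams.camera_info(n);K=np.array([[c['fx'],0,c['cx']],[0,c['fy'],c['cy']],[0,0,1]])
    uv=np.array(uv,float).reshape(-1,1,2)
    p=cv2.undistortPoints(uv,K,np.array([c['k1'],0,0,0,0.]))[:,0]
    E=c['extrinsics'];d=np.c_[p,np.ones(len(p))]@E[:3,:3].T
    o=E[:3,3]
    if np.ndim(z)==1: return o+d*z[:,None]      # depths
    return None if z is None else o+d*((z-o[2])/d[:,2])[:,None]
def cloud(n,d,u0,u1,v0,v1):
    v,u=np.mgrid[v0:v1,u0:u1];z=d[v0:v1,u0:u1].ravel();m=z>0
    uv=np.c_[u.ravel(),v.ravel()][m]
    return uv,ray(n,uv,z[m])
def report(n,d,u0,u1,v0,v1):
    uv,P=cloud(n,d,u0,u1,v0,v1)
    r=P[(P[:,2]>.115)&(P[:,2]<.148)]
    h=P[(P[:,2]>.16)&(P[:,2]<.22)]
    print(n,'handle',len(h),h.mean(0),h.min(0),h.max(0))
    return uv,P,r,h
E
python3 - <<'E'
from h import *
d=np.load('pics/top0.npy')
uv,P,r,h=report('top',d,285,395,200,290)
from scipy.optimize import least_squares
f=least_squares(lambda p:np.hypot(r[:,0]-p[0],r[:,1]-p[1])-.065,[.55,.0],loss='soft_l1',f_scale=.004)
print('rim fit',f.x,len(r),np.median(abs(f.fun)))
hb=P[(P[:,2]>.146)&(P[:,2]<.158)&(np.hypot(*(P[:,:2]-f.x).T)<.022)];print('hub',hb.mean(0),len(hb))
print('handle top px',ray('top',[325,212],.201),'hub px',ray('top',[338,242],.151))
for nm,px,z in(('jar',(275,243),.036),('vial',(400,244),.044),('stamp',(336,185),.027)):print(nm,ray('top',px,z))
d=np.load('pics/scene0.npy')
report('scene',d,295,325,200,245)
uv,P,r,h=report('scene',d,280,380,200,275)
print('drawer top z', cloud('top',np.load('pics/top0.npy'),350,470,50,95)[1].mean(0), cloud('top',np.load('pics/top0.npy'),350,470,95,140)[1].min(0))
E
```

```text
top handle 88 [0.64959001 0.0584868  0.19496191] [0.64140895 0.049316   0.16072434] [0.65941399 0.06801959 0.20307303]
rim fit [0.59050415 0.03474845] 1814 0.005231788502023462
hub [0.59037381 0.0348622  0.14937576] 51
handle top px [[0.64851626 0.05935816 0.201     ]] hub px [[0.58966597 0.03485733 0.151     ]]
jar [[0.59551733 0.17935399 0.036     ]]
vial [[ 0.5842432  -0.10800841  0.044     ]]
stamp [[0.72713257 0.03404671 0.027     ]]
scene handle 195 [0.64549939 0.06330795 0.18163298] [0.63744512 0.05232737 0.1604208 ] [0.65804896 0.07113774 0.20079372]
scene handle 195 [0.64549939 0.06330795 0.18163298] [0.63744512 0.05232737 0.1604208 ] [0.65804896 0.07113774 0.20079372]
drawer top z [ 0.92547907 -0.11997898  0.21817778] [ 0.79169908 -0.25189497 -0.00616503]
```

>>> step_arm --steps '[{"xyz":[0,0,0],"turn":[0,0,0.934],"gripper":-1},{"xyz":[0,0,0],"turn":[0,0,0.934],"gripper":-1},{"xyz":[0,0,0],"turn":[0,0,0.934],"gripper":-1},{"xyz":[0,0,0],"turn":[0,0,0.934],"gripper":-1},{"xyz":[-0.6,-0.5,0],"turn":[0,0,0],"gripper":-1},{"xyz":[-0.6,-0.5,0],"turn":[0,0,0],"gripper":-1},{"xyz":[-0.6,-0.5,0],"turn":[0,0,0],"gripper":-1},{"xyz":[-0.6,-0.5,0],"turn":[0,0,0],"gripper":-1},{"xyz":[-0.6,-0.5,0],"turn":[0,0,0],"gripper":-1},{"xyz":[-0.6,-0.5,0],"turn":[0,0,0],"gripper":-1},{"xyz":[-0.6,-0.5,0],"turn":[0,0,0],"gripper":-1},{"xyz":[-0.6,-0.5,0],"turn":[0,0,0],"gripper":-1},{"xyz":[-0.6,-0.5,0],"turn":[0,0,0],"gripper":-1},{"xyz":[-0.6,-0.5,0],"turn":[0,0,0],"gripper":-1},{"xyz":[-0.6,-0.5,0],"turn":[0,0,0],"gripper":-1},{"xyz":[-0.6,-0.5,0],"turn":[0,0,0],"gripper":-1},{"xyz":[-0.6,-0.5,0],"turn":[0,0,0],"gripper":-1},{"xyz":[-0.6,-0.5,0],"turn":[0,0,0],"gripper":-1},{"xyz":[-0.6,-0.5,0],"turn":[0,0,0],"gripper":-1},{"xyz":[-0.6,-0.5,0],"turn":[0,0,0],"gripper":-1}]'

```text
time_s: 1.77
position: [0.4826, -0.1402, 0.2501]
tool_rot: [[-0.0, -1.0, -0.001], [-1.0, 0.0, 0.0], [-0.0, 0.001, -1.0]]
ft_force: [-0.2, -0.5, 0.5]
grip_width: 0.0
```

>>> step_arm --steps '[{"xyz":[-0.646,-0.704,0],"turn":[0,0,0],"gripper":-1},{"xyz":[-0.646,-0.704,0],"turn":[0,0,0],"gripper":-1},{"xyz":[-0.646,-0.704,0],"turn":[0,0,0],"gripper":-1},{"xyz":[-0.646,-0.704,0],"turn":[0,0,0],"gripper":-1},{"xyz":[-0.646,-0.704,0],"turn":[0,0,0],"gripper":-1},{"xyz":[-0.646,-0.704,0],"turn":[0,0,0],"gripper":-1},{"xyz":[0,0,0],"turn":[0,0,0],"gripper":-1}]'

```text
time_s: 2.35
position: [0.6537, 0.0179, 0.2484]
tool_rot: [[0.004, -1.0, -0.001], [-1.0, -0.004, 0.002], [-0.002, 0.001, -1.0]]
ft_force: [2.0, 1.0, -0.4]
grip_width: -0.0001
```

```bash
python3 - <<'E'
from h import *
s=env.observe();print(s['position'],s['q'],s['time_s'])
p,d=cams.get_image('wrist');cv2.imwrite('pics/w1.png',p[:,:,::-1])
print(cams.camera_info('wrist')['extrinsics'])
uv,P=cloud('wrist',d,0,640,0,480)
t=P[(P[:,2]>.19)&(P[:,2]<.21)];print('handle top',len(t),t.mean(0),t.min(0),t.max(0))
p,d=cams.get_image('scene');cv2.imwrite('pics/s1.png',p[:,:,::-1])
E
```

```text
[0.65370543 0.01785943 0.24836906] [-8.81686444e+00  3.27363275e+01  5.59649599e+01  8.31944355e-02
  9.13589118e+01  8.09304853e+01] 2.35
[[ 3.41201853e-03 -9.52193343e-01 -3.05476998e-01  7.30189975e-01]
 [-9.99994160e-01 -3.30826799e-03 -8.57307914e-04  1.55341582e-02]
 [-1.94276887e-04  3.05478140e-01 -9.52199070e-01  3.72523734e-01]
 [ 0.00000000e+00  0.00000000e+00  0.00000000e+00  1.00000000e+00]]
handle top 1356 [0.65255169 0.05450569 0.19901415] [0.6413207  0.04590009 0.19000635] [0.66000879 0.06540712 0.2031285 ]
```

View pics/w1.png

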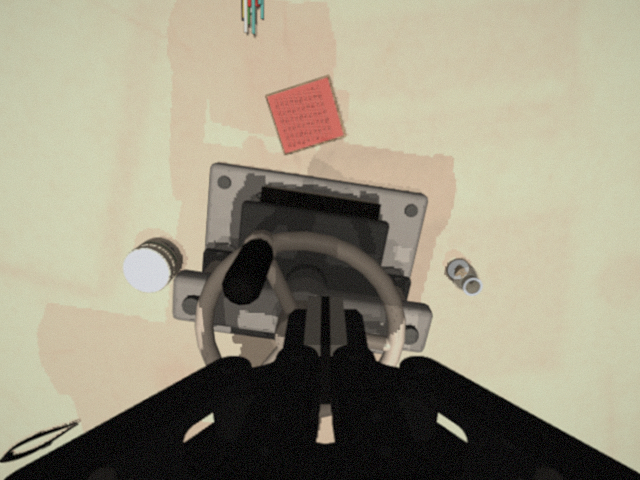

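View pics/s1.png

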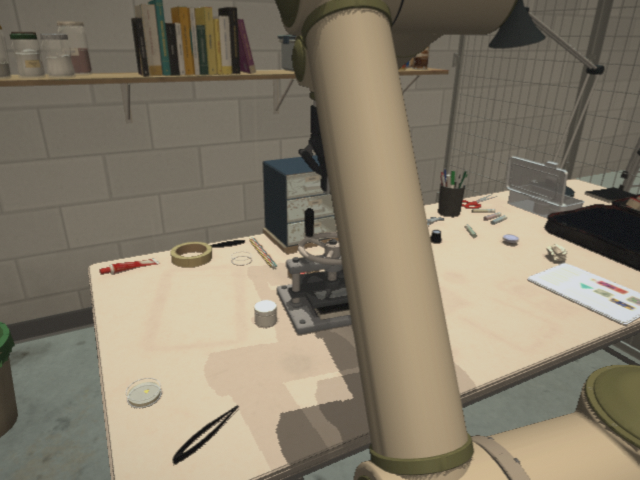

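The handle at (250,270) stands to the left (+y) of the shut fingers at (315,320), and the space for the descent is clear. Going down behind it and starting to push.

>>> step_arm --steps '[{"xyz":[0,0,0.57],"turn":[0,0,0],"gripper":-1},{"xyz":[0,0,0.57],"turn":[0,0,0],"gripper":-1},{"xyz":[0,0,0.57],"turn":[0,0,0],"gripper":-1},{"xyz":[0,0,0],"turn":[0,0,0],"gripper":-1},{"xyz":[-0.279,-0.049,0],"turn":[0,0,0],"gripper":-1},{"xyz":[-0.283,0,0],"turn":[0,0,0],"gripper":-1},{"xyz":[-0.279,0.049,0],"turn":[0,0,0],"gripper":-1},{"xyz":[-0.266,0.097,0],"turn":[0,0,0],"gripper":-1},{"xyz":[-0.245,0.142,0],"turn":[0,0,0],"gripper":-1},{"xyz":[-0.217,0.182,0],"turn":[0,0,0],"gripper":-1}]'

```text
time_s: 3.28
position: [0.6339, 0.0777, 0.1828]
tool_rot: [[0.001, -1.0, 0.002], [-1.0, -0.001, 0.0], [-0.0, -0.002, -1.0]]
ft_force: [1.7, -0.3, 1.6]
grip_width: 0.0002
```

```bash
python3 - <<'E'
from h import *
s=env.observe();v=s['position'][:2]-[.590,.035];print(s['position'],'R',np.hypot(*v),'th',np.degrees(np.arctan2(v[1],v[0])),s['ft_force'])
p,d=cams.get_image('wrist');cv2.imwrite('pics/w2.png',p[:,:,::-1])
E
```

```text
[0.63389546 0.07770154 0.18283672] R 0.06123914964340737 th 44.21010732842612 [ 1.70542761 -0.27389777  1.62478884]
```

View pics/w2.png

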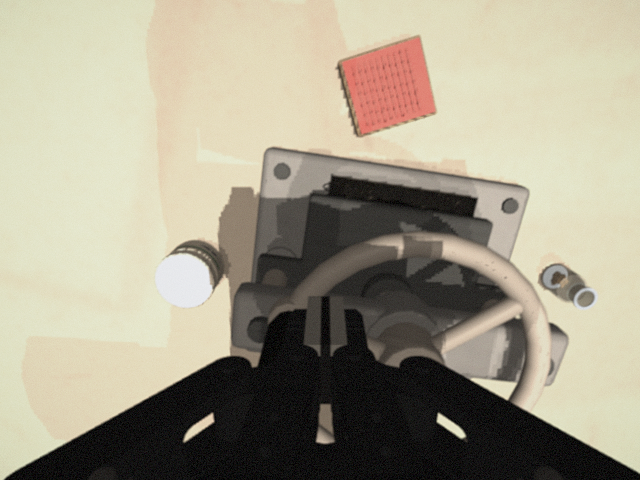

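The handle is hidden behind the fingers. The spoke at (480,325) has swung about 40°, so the wheel is turning. Continuing the arc.

>>> step_arm --steps '[{"xyz":[-0.182,0.19,0],"turn":[0,0,0],"gripper":-1},{"xyz":[-0.16,0.245,0],"turn":[0,0,0],"gripper":-1},{"xyz":[-0.115,0.266,0],"turn":[0,0,0],"gripper":-1},{"xyz":[-0.049,0.279,0],"turn":[0,0,0],"gripper":-1},{"xyz":[0,0.283,0],"turn":[0,0,0],"gripper":-1},{"xyz":[0.049,0.279,0],"turn":[0,0,0],"gripper":-1},{"xyz":[0.097,0.266,0],"turn":[0,0,0],"gripper":-1},{"xyz":[0.142,0.245,0],"turn":[0,0,0],"gripper":-1},{"xyz":[0.182,0.217,0],"turn":[0,0,0],"gripper":-1},{"xyz":[0.217,0.182,0],"turn":[0,0,0],"gripper":-1}]'

```text
time_s: 4.17
position: [0.5349, 0.0694, 0.182]
tool_rot: [[0.001, -1.0, 0.0], [-1.0, -0.001, 0.001], [-0.001, -0.0, -1.0]]
ft_force: [1.8, 1.6, 0.8]
grip_width: 0.0002
```

```bash
cat > st.py <<'E'
from h import *
s=env.observe();v=s['position'][:2]-[.590,.035];print(s['position'],'R',np.hypot(*v),'th',np.degrees(np.arctan2(v[1],v[0])),s['ft_force'],s['time_s'])
c=np.array([.590,.035])
for n in('scene','top'):
    p,d=cams.get_image(n);uv,P=cloud(n,d,0,640,0,480)
    rgb=p[uv[:,1],uv[:,0]].astype(int)
    m=(P[:,2]>.145)&(P[:,2]<.199)&(rgb.max(1)<60)&(abs(np.hypot(*(P[:,:2]-c).T)-.065)<.02)
    Q=P[m];print(n,m.sum(),Q.mean(0) if m.any() else '', )
    a=np.degrees(np.arctan2(Q[:,1]-c[1],Q[:,0]-c[0]));print(' ang hist',[(k*15,int(x)) for k,x in enumerate(np.histogram(a%360,np.arange(0,361,15))[0]) if x>5])
    cv2.imwrite(f'pics/{n}_{s["time_s"]:.1f}.png',p[:,:,::-1])
E
python3 st.py
```

```text
[0.53493687 0.06938759 0.18201808] R 0.06491883083117157 th 148.01471981935862 [1.77507357 1.61890477 0.80954198] 4.1667
scene 373 [0.52331788 0.05946459 0.1770063 ]
 ang hist [(135, 84), (150, 138), (165, 151)]
top 0 
 ang hist []
```

>>> step_arm --steps '[{"xyz":[0.25,0.133,0],"turn":[0,0,0],"gripper":-1},{"xyz":[0.269,0.088,0],"turn":[0,0,0],"gripper":-1},{"xyz":[0.281,0.039,0],"turn":[0,0,0],"gripper":-1},{"xyz":[0.283,-0.01,0],"turn":[0,0,0],"gripper":-1},{"xyz":[0.277,-0.059,0],"turn":[0,0,0],"gripper":-1},{"xyz":[0.263,-0.106,0],"turn":[0,0,0],"gripper":-1},{"xyz":[0.24,-0.15,0],"turn":[0,0,0],"gripper":-1},{"xyz":[0.21,-0.19,0],"turn":[0,0,0],"gripper":-1},{"xyz":[0.174,-0.223,0],"turn":[0,0,0],"gripper":-1},{"xyz":[0.133,-0.25,0],"turn":[0,0,0],"gripper":-1}]'

```text
time_s: 5.1
position: [0.5659, -0.0276, 0.1818]
tool_rot: [[-0.001, -1.0, -0.001], [-1.0, 0.001, -0.0], [0.0, 0.001, -1.0]]
ft_force: [-2.3, 0.1, 0.6]
grip_width: -0.0001
```

```bash
python3 st.py;ls pics
```

```text
[ 0.5658737  -0.02759935  0.18178614] R 0.06708768263417783 th -111.077073349836 [-2.31398884  0.10628055  0.55531026] 5.1
scene 0 
 ang hist []
top 0 
 ang hist []
s1.png
scene0.npy
scene0.png
scene_4.2.png
scene_5.1.png
top0.npy
top0.png
top_4.2.png
top_5.1.png
w1.png
w2.png
```

>>> step_arm --steps '[{"xyz":[0.06,-0.272,0],"turn":[0,0,0],"gripper":-1},{"xyz":[0.02,-0.282,0],"turn":[0,0,0],"gripper":-1},{"xyz":[-0.03,-0.283,0],"turn":[0,0,0],"gripper":-1},{"xyz":[-0.075,-0.275,0],"turn":[0,0,0],"gripper":-1},{"xyz":[-0.115,-0.259,0],"turn":[0,0,0],"gripper":-1},{"xyz":[-0.158,-0.235,0],"turn":[0,0,0],"gripper":-1},{"xyz":[-0.197,-0.204,0],"turn":[0,0,0],"gripper":-1},{"xyz":[-0.229,-0.167,0],"turn":[0,0,0],"gripper":-1},{"xyz":[0,0,0],"turn":[0,0,0],"gripper":-1}]'

```text
time_s: 5.95
position: [0.645, 0.0041, 0.1816]
tool_rot: [[0.001, -1.0, 0.001], [-1.0, -0.001, 0.0], [-0.0, -0.001, -1.0]]
ft_force: [0.0, 0.2, 0.5]
grip_width: -0.0002
```

```bash
python3 st.py; python3 - <<'E'
from h import *
p,d=cams.get_image('wrist');cv2.imwrite('pics/w3.png',p[:,:,::-1])
uv,P=cloud('wrist',d,0,640,0,480)
t=P[(P[:,2]>.15)&(P[:,2]<.203)&(np.hypot(P[:,0]-.59,P[:,1]-.035)<.085)&(np.hypot(P[:,0]-.59,P[:,1]-.035)>.05)];print(len(t),t.mean(0))
E
```

```text
[0.64502733 0.004114   0.18163047] R 0.06310271161823917 th -29.304835352849928 [0.04252936 0.1844801  0.47460638] 5.95
scene 279 [0.64694504 0.0290736  0.17617072]
 ang hist [(0, 92), (330, 64), (345, 123)]
top 0 
 ang hist []
9317 [0.6571717  0.01582226 0.18784966]
```

View pics/w3.png

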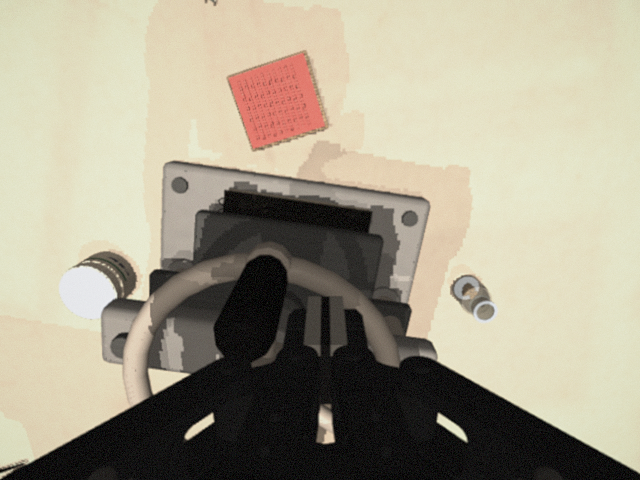

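The handle's foot is at about (268,262), ahead of the fingers, with the wheel nearly round. Working out its angle.

```bash
python3 - <<'E'
from h import *
d=None
for px,z in(((268,262),.141),((242,340),.201)):
    q=ray('wrist',px,z)[0];print(q,np.degrees(np.arctan2(q[1]-.035,q[0]-.59)))
p,d=cams.get_image('wrist')
uv,P=cloud('wrist',d,205,292,262,360);rgb=p[uv[:,1],uv[:,0]].astype(int)
for z0 in np.arange(.15,.2,.01):
    t=P[(abs(P[:,2]-z0)<.005)&(rgb.max(1)<60)];print(z0,len(t),np.median(t,0) if len(t) else'',t.min(0)if len(t) else'',t.max(0)if len(t) else'')
E
```

```text
[0.65896539 0.02735019 0.141     ] -6.329517600483287
[0.65670757 0.02719343 0.201     ] -6.674781256620473
0.15 82 [0.66161925 0.02016603 0.15340578] [0.65369475 0.01799099 0.15032662] [0.66420071 0.03481876 0.15499277]
0.16 416 [0.66369513 0.02346764 0.16068114] [0.6531575  0.01789054 0.15514051] [0.66592498 0.03496452 0.16497012]
0.17 559 [0.66391214 0.02414573 0.17009039] [0.65050023 0.01447044 0.16503683] [0.66586606 0.03520134 0.1749991 ]
0.18000000000000002 745 [0.66366027 0.02341761 0.18034567] [0.65013095 0.01366408 0.17502226] [0.66589886 0.03531464 0.18496958]
0.19000000000000003 982 [0.66342686 0.02324679 0.19069964] [0.65014685 0.01301702 0.1850032 ] [0.66617869 0.03676056 0.19499618]
0.20000000000000004 2648 [0.65874056 0.0265855  0.20067221] [0.64858519 0.0119549  0.19500426] [0.66591353 0.03752325 0.20499601]
```

>>> step_arm --steps '[{"xyz":[-0.105,-0.06,0],"turn":[0,0,0],"gripper":-1},{"xyz":[-0.105,-0.05,0],"turn":[0,0,0],"gripper":-1},{"xyz":[-0.105,-0.045,0],"turn":[0,0,0],"gripper":-1},{"xyz":[-0.105,-0.035,0],"turn":[0,0,0],"gripper":-1},{"xyz":[-0.105,-0.03,0],"turn":[0,0,0],"gripper":-1},{"xyz":[-0.07,-0.02,0],"turn":[0,0,0],"gripper":-1},{"xyz":[-0.07,-0.01,0],"turn":[0,0,0],"gripper":-1},{"xyz":[-0.035,0,0],"turn":[0,0,0],"gripper":-1},{"xyz":[-0.03,0,0],"turn":[0,0,0],"gripper":-1},{"xyz":[0,0,0],"turn":[0,0,0],"gripper":-1}]'

```text
time_s: 6.98
position: [0.6541, 0.0322, 0.1819]
tool_rot: [[0.0, -1.0, -0.0], [-1.0, -0.0, 0.0], [-0.0, 0.0, -1.0]]
ft_force: [0.7, -1.1, -0.4]
grip_width: 0.0004
```

```bash
python3 st.py; python3 - <<'E'
from h import *
p,d=cams.get_image('wrist')
uv,P=cloud('wrist',d,0,640,0,480)
c=[.59,.035]
t=P[(abs(P[:,2]-.2007)<.003)&(abs(np.hypot(*(P[:,:2]-c).T)-.065)<.015)];print(len(t),np.median(t,0),t.min(0),t.max(0))
E
```

```text
[0.65411188 0.03216788 0.18190516] R 0.06417440362817718 th -2.5293776696278867 [ 0.74443875 -1.11947684 -0.35545331] 6.9833
scene 279 [0.64573627 0.05530866 0.17665466]
 ang hist [(0, 61), (15, 193), (30, 8), (345, 17)]
top 0 
 ang hist []
1338 [0.66045719 0.03232612 0.20048435] [0.64310485 0.0148966  0.19770069] [0.66710036 0.06064881 0.20366876]
```

>>> step_arm --steps '[{"xyz":[0.15,0,0],"turn":[0,0,0],"gripper":-1},{"xyz":[0.2,0,0],"turn":[0,0,0],"gripper":-1},{"xyz":[0,0,-0.5],"turn":[0,0,0],"gripper":-1},{"xyz":[0,0,-0.8],"turn":[0,0,0],"gripper":-1},{"xyz":[0,0,-0.8],"turn":[0,0,0],"gripper":-1},{"xyz":[0.7,0.5,0],"turn":[0,0,0],"gripper":-1},{"xyz":[0.7,0.5,0],"turn":[0,0,0],"gripper":-1},{"xyz":[0.7,0.5,0],"turn":[0,0,0],"gripper":-1},{"xyz":[0.7,0.5,0],"turn":[0,0,0],"gripper":-1},{"xyz":[0.7,0.5,0],"turn":[0,0,0],"gripper":-1},{"xyz":[0.7,0.5,0],"turn":[0,0,0],"gripper":-1},{"xyz":[0.7,0.5,0],"turn":[0,0,0],"gripper":-1},{"xyz":[0.7,0.5,0],"turn":[0,0,0],"gripper":-1},{"xyz":[0.7,0.5,0],"turn":[0,0,0],"gripper":-1},{"xyz":[0.7,0.5,0],"turn":[0,0,0],"gripper":-1},{"xyz":[0,0,0],"turn":[0,0,0],"gripper":-1}]'

```text
time_s: 8.47
position: [0.4511, -0.2667, 0.2659]
tool_rot: [[-0.006, -1.0, -0.001], [-1.0, 0.006, -0.001], [0.001, 0.001, -1.0]]
ft_force: [0.0, -0.4, 0.3]
grip_width: -0.0001
```

```bash
python3 - <<'E'
from h import *
print(env.observe()['position'],env.observe()['ft_force'])
p,d=cams.get_image('top');p0=cv2.imread('pics/top0.png')
report('top',np.load('pics/top0.npy'),285,395,200,290);report('top',d,285,395,200,290)
ps,ds=cams.get_image('scene')
report('scene',np.load('pics/scene0.npy'),290,330,200,245);report('scene',ds,290,330,200,245)
b=p[:,:,::-1];o=np.hstack([p0[150:300,240:420],b[150:300,240:420]]);cv2.imwrite('pics/cmp.png',cv2.resize(o,None,fx=2.2,fy=2.2))
E
```

```text
[ 0.45113637 -0.26672731  0.26594053] [ 0.02035501 -0.35848679  0.32829959]
top handle 88 [0.64959001 0.0584868  0.19496191] [0.64140895 0.049316   0.16072434] [0.65941399 0.06801959 0.20307303]
top handle 88 [0.65054185 0.05599437 0.19518442] [0.64231792 0.04724625 0.16222255] [0.66126022 0.06551293 0.20461906]
scene handle 195 [0.64549939 0.06330795 0.18163298] [0.63744512 0.05232737 0.1604208 ] [0.65804896 0.07113774 0.20079372]
scene handle 197 [0.64646747 0.06061304 0.18145691] [0.64038767 0.04941718 0.16010038] [0.65725134 0.06857389 0.20130404]
```

View pics/cmp.png

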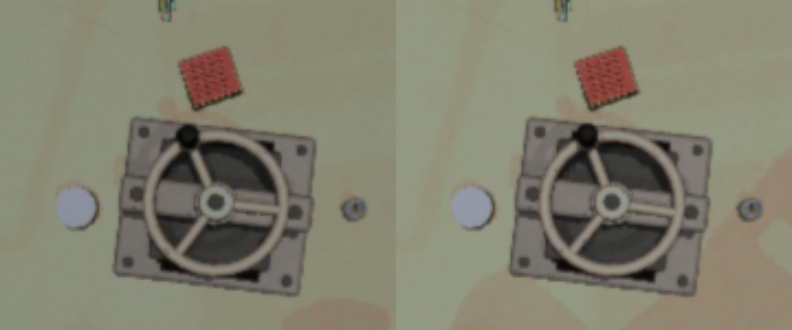

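The handle is back within about 3 mm: (188,136) before, and (587-396=191,136) now. The jar, vial and stamp haven't moved. Handing in.

```bash
python3 -c "
from rig import order
print(order.close_job())"
```

```text
the job is handed in; nothing more can be done
None
```

I pushed the wheel's handle once round anticlockwise with the shut fingertips, without gripping it. Then I backed the hand off, raised it and moved it well clear, and handed the job in at about 8.6 s of robot time.

- **Handle:** both the top and scene cameras, compared before and after, put it about 3 mm short of its starting place. The limit is 15 mm.
- **Turn count:** I checked the wheel's progress at about 40°, 150° and 330° of the turn. At about 230° the handle was hidden from the cameras, and only a reaction force of about 2 N showed it was still being pushed.
- **Jar, vial and stamp:** in the before/after top pictures they look unmoved.
- **Robot:** it touches nothing, with a wrist force of about 0.5 N. I saw no more than about 3 N at any check.

No check failed. I did not measure the wheel's speed after release, but it was at rest when pushed and the final pictures came about a second later.

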